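# Tighten the specimen clamp bolt between its cheeks

### The job

Tighten the big hex bolt of the specimen clamp with the ring wrench, clockwise, until the strap has come down on the test bar and the bolt feels firm, but do not force it further. The two cheeks leave only a short swing, so lift the wrench off and reseat it fully for each stroke; do not push hard against the cheeks or turn the bolt with the fingers. Then lay the wrench gently back flat on its mat, and leave everything else where it stands.

Things in the scene. Friction and masses are not known exactly. Their poses are not given: they have to be found in the camera images.
- clamp: the specimen clamp, a white fixture fixed on the bench. Origin on the bench under the axis of its bolt; x points to the tower, strap and test bar, z up. Base slab 30 mm high, x -60 to +170, y -80 to +80 mm. A tower 70 mm wide, 105 mm high, x 48 to 88 mm, blocks a wrench behind the bolt
- cheeks: two upright steel cheeks on the clamp (origin and axes of the clamp): plates 36 mm long, 12 mm thick, 42 to 78 mm from the bolt axis, top 89 mm above the bench. A wrench on the bolt, handle towards the clamp's -x (wrench yaw equal to clamp yaw), can swing 43 degrees (0.75 rad) either side before its shank meets a cheek
- bolt_top (a point): centre of the top of the clamp bolt's hex head, 54 mm above the bench; z up, x normal to a flat. Dark steel hexagon 36 mm across flats, 16 mm tall (34 to 50 mm above the bench), above it a 4 mm lead-in cone. It needs 1.2 to 2.0 rad of tightening, clockwise from above, against a light drag of at most 0.25 N m, stays where it is left, and neither rises nor sinks
- bolt: the same bolt head, origin on its axis 34 mm above the bench, axes as bolt_top
- flange (a point): round flange 49 mm wide under the hex head, top 34 mm above the bench, the upper end of the screw that pulls the strap; unloaded, its axes are those of bolt_top. The head winds up springily on it, 10 N m per rad: when the strap meets the bar the flange stops dead and the head goes on a little, ever stiffer to turn. A good firm pull is 1 to 2 N m; 2.5 N m or more spoils it
- strap_tip (a point): underside of the steel strap's nose, at clamp x 145 mm, y 0: it comes down 2 mm per rad of tightening on to the plastic test bar, top 56 mm above the bench. Its measured height is too coarse to judge tightness: that is felt through the wrench
- wrench_hex (a point): centre of the hexagonal hole in the wrench's steel ring, 8 mm above its underside. Ring 16 mm thick, 54 mm across, hole 38.4 mm across flats, right through. x points from handle to ring and is normal to a flat of the hole, z up: it fits the bolt at every 60 degrees with 7 degrees of play either way. Seated, its underside lies on the flange, 34 mm above the bench
- wrench_grip (a point): middle of the wrench's black handle sleeve, 120 mm behind the hole's centre (wrench -x), 11 mm above the underside; axes as the wrench. Sleeve 85 mm long, 20 mm wide, 22 mm tall; in front a steel shank 18 mm wide, 14 mm tall. The wrench is 192 mm long, lies flat, 0.22 to 0.42 kg, centre of mass about 70 mm behind the hole
- mat: grey mat 260 x 180 x 4 mm lying on the bench, fixed; origin at the centre of its underside, x along its length. The wrench starts on it
- pan: a fixed aluminium sample pan 240 x 170 x 18 mm, a bystander, on the other side of the clamp from the mat
- beaker: bystander: a glass beaker, 68 mm across, 80 mm tall; origin on its underside
- weight: bystander: a 500 g steel calibration weight with a knob, 44 mm across, 66 mm tall; origin on its underside
- driver: bystander: a screwdriver lying down
- sparenut: bystander: a loose dark steel hex nut, 34 mm across flats, 12 mm thick (not for this job); origin on its underside
- vial: bystander: a small white-capped jar, 36 mm across, 75 mm tall; origin on its underside
Not all that is in view belongs to the job. Of the things shaped like the part that bears wrench_hex, the bare steel one is meant.

How it is judged (in metres and radians):
On the way, in this order (a step that is already met when the one before it is completed fails the run):
1. the wrench is seated fully down on the bolt (horizontal distance between wrench_hex and bolt_top below 0.004 m and z of wrench_hex in the frame of clamp below 0.046 m and angle between wrench_hex's own z axis and vertical below 0.12 rad), for 0.1 s.
2. the strap is down on the test bar and the bolt is pulled firm (0.6 N m or more) (z of strap_tip in the frame of clamp below 0.0561 m and angle between the x axis of bolt_top and the x axis of flange, either way round above 0.06 rad), for 0.1 s.
At the end, for the whole second after the job is handed in: The strap nose still rests on the test bar (its underside within 0.1 mm of the bar) and the wrench lies flat and still on its mat, hole and handle middle both inside the mat's outline (z of strap_tip in the frame of clamp below 0.0561 m and x of wrench_grip in the frame of mat between -0.13 and 0.13 m and y of wrench_grip in the frame of mat between -0.09 and 0.09 m and z of each of wrench_grip, wrench_hex in the frame of mat below 0.022 m and x of wrench_hex in the frame of mat between -0.13 and 0.13 m and y of wrench_hex in the frame of mat between -0.09 and 0.09 m and angle between wrench_hex's own z axis and vertical below 0.08 rad and linear speed of wrench below 0.02 m/s); the robot touches nothing.
It fails at once if the bolt is forced: pulled with over 2.5 N m, the head 0.25 rad ahead of its flange (angle between the x axis of bolt_top and the x axis of flange, either way round above 0.25 rad).
It fails at once if the wrench pushes a cheek with more than 40 N (contact force between wrench and cheeks above 40 N).
It fails at once if the fingers touch the bolt (contact force between the fingers and bolt above 1 N).
It fails at once if the wrench is dropped: it moves at over 0.5 m/s with no finger touching it (a fall of 13 mm or more) (contact force between the fingers and wrench below 0.1 N and linear speed of wrench above 0.5 m/s).
It fails at once if a bystander is disturbed (moved over 15 mm) (distance of any of beaker, weight, driver, sparenut, vial from where it was at the start of the episode above 0.015 m).
It also fails if it takes over 72 s, if anything falls off the work surface, if the arm or the gripper's body presses on something with over 40 N, if the wrist force passes 120 N, or if a joint passes its speed limit or range.

### The arm

A 6-joint arm with a two-finger parallel gripper is mounted at the origin on the work surface. World frame = base frame: x ahead of the robot, y to its left, z up, the work surface at z = 0. Lengths are in mm, angles in rad, forces in N, time in s.
With the tool pointing down it reaches from about 325 to 775 mm from the base axis. Payload 5.5 kg.
Tool frame: the origin (TCP) lies midway between the tips of the shut fingers; the grasp point (between the pads) lies 19 mm behind it (bot.grasp_offset is the distance from the TCP to the grasp point, in mm); z points along the fingers, y is the line along which they close (so a half turn about z gives the same grasp; the last joint's range is limited). The gripper opens to 85 mm and grips with 20 to 120 N. Pads are 22 mm wide; open, the fingers measure 114 mm over their backs; the gripper's body (76 mm by 85 mm) begins 54 mm behind the grasp point. The pads swing forward as they close: fully open they stand 13 mm farther back than shut.
Start: joints at [1.072, 0.091, 1.231, -0, 1.82, -0.057], TCP at [256.547, 542.402, 231.275] pointing down, gripper open.
Joint ranges: [-2.87, 2.87], [-0.86, 2.18], [0.17, 2.46], [-1.51, 4.65], [0.06, 2.69], [-2.65, 2.65]. Speed limits (rad/s): [2.57, 2.57, 3.01, 3.14, 3.14, 3.14].

### API

Orientations are given as a rotation vector (axis times angle).
In Python, from bench import bot gives the robot as it stands. The module is installed in compiled form; this text tells all that it offers. Calls block until the motion is done:
- bot.move_pose(position, orientation): joint-space move of the TCP to a pose.
- bot.line_to(position, rotation=None, speed=150, until_force=None): straight line of the TCP; rotation=None keeps the orientation; speed is the mean speed in mm/s. With until_force (N) it stops when the force on the tool has changed by that much, and returns True; else False.
- bot.move_j(angles): joint-space move.
- bot.command_gripper(opening, squeeze=None): finger opening in mm; squeeze is the grip in N (None keeps the last); returns when the fingers have stopped.
- bot.dwell(seconds).
- bot.ik(position, orientation): joint angles nearest the present ones, or None.
- bot.sense(): the state.
- bot.capture(name): name is "scene" or "top"; returns a dict with "image" (420x560x3 uint8, red, green, blue), "K" (3x3 intrinsics, pixels), "dist_coeffs" ([k1, k2, p1, p2, k3] as OpenCV has them; the pictures are not rectified), "R" (3x3) and "t" (3): a world point X has camera coordinates R X + t. Camera axes: x right, y down, z forward; pixel columns grow to the right and rows downward; lengths in mm; the calibration is good to about 2 mm. A picture is of the moment at which its call begins. There is no depth.
A pose or a line that the arm cannot do raises bot.IKError and nothing moves.
- bot.sign_off(): hands the job in; it is judged then, once.
The state is a dict: "t": time; "q": joint angles; "qvel": joint speeds; "joint_torque": joint torques, N m; "tool_pos": TCP position; "tcp_rot": TCP orientation; "wrist_force": force on the tool from outside, world axes, zero at the start; "ft_torque": the same for the moment, N m; "opening": finger opening in mm; "finger_force": force on a finger pad.
Only numpy, scipy, OpenCV 4.12 (cv2) and the standard library are available. Lean on these libraries where they do the work, as an engineer would, in place of code of your own. Each camera call takes 0.05 s, during which the arm holds its last target. There are 200 camera calls.

## Working session

There is one attempt and no reset: what is moved stays moved. The work goes in short steps, each a Python script; the robot and the scene stay as the last script left them, time stands still between calls to the robot, and variables do not carry over. Pictures are saved under pics/ and viewed, at most 10 in all, crops included, and the job is handed in when it is done.

```bash
mkdir -p pics
python3 - <<'E'
from bench import bot
import cv2,numpy as np,pickle
for n in("scene","top"):
    c=bot.capture(n); pickle.dump(c,open(n+".pkl","wb"))
    cv2.imwrite(f"pics/{n}0.png",cv2.resize(c["image"][:,:,::-1],(800,600),interpolation=cv2.INTER_CUBIC))
    print(n,c["K"].tolist(),c["dist_coeffs"],np.round(c["R"],3).tolist(),c["t"], -c["R"].T@c["t"])
s=bot.sense();print(s,bot.grasp_offset)
E
```

```text
scene [[505.42226887894367, 0.0, 281.6354198741738], [0.0, 505.42226887894367, 210.6293638409844], [0.0, 0.0, 1.0]] [0.00174318 0.         0.         0.         0.        ] [[0.541, 0.841, -0.018], [0.664, -0.44, -0.604], [-0.516, 0.314, -0.797]] [-189.07704915 -347.65194134 1756.88129442] [1239.70198533 -546.03217298 1186.68940298]
top [[541.4799247569838, 0.0, 284.68802268698704], [0.0, 541.4799247569838, 204.21924098778692], [0.0, 0.0, 1.0]] [0.0630244 0.        0.        0.        0.       ] [[0.024, -1.0, -0.012], [-0.997, -0.023, -0.076], [0.076, 0.014, -0.997]] [-122.26227351  519.8593926  1621.80700711] [ 398.2351921  -132.7666478  1655.06542739]
{'t': 0.1, 'q': array([ 1.07229798e+00,  9.18079284e-02,  1.23174562e+00,  3.02958590e-05,
        1.81976350e+00, -5.66954738e-02]), 'qvel': array([-3.23564226e-05, -1.40263570e-03, -6.32838463e-04,  1.56430318e-03,
       -5.91186834e-04,  1.09494832e-03]), 'joint_torque': array([ 1.35515784e-03, -4.60220361e+01, -4.19217610e+01, -1.67209432e-04,
        1.07137399e-02,  3.94984329e-05]), 'tool_pos': array([256.42101798, 542.19008239, 230.26053883]), 'tcp_rot': array([-6.88230628e-01, -3.06476588e+00,  2.59192014e-03]), 'wrist_force': array([1.00021842, 0.27947614, 0.27470797]), 'ft_torque': array([-0.06268405, -0.01373774, -0.05086775]), 'finger_force': 0.0, 'opening': 85.2317957365419} 18.700000000000003
```

View pics/scene0.png

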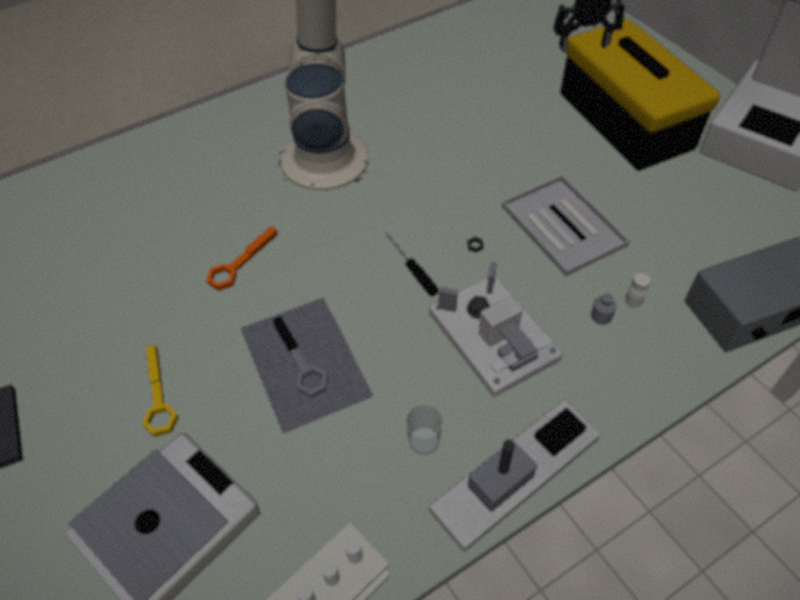

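View pics/top0.png

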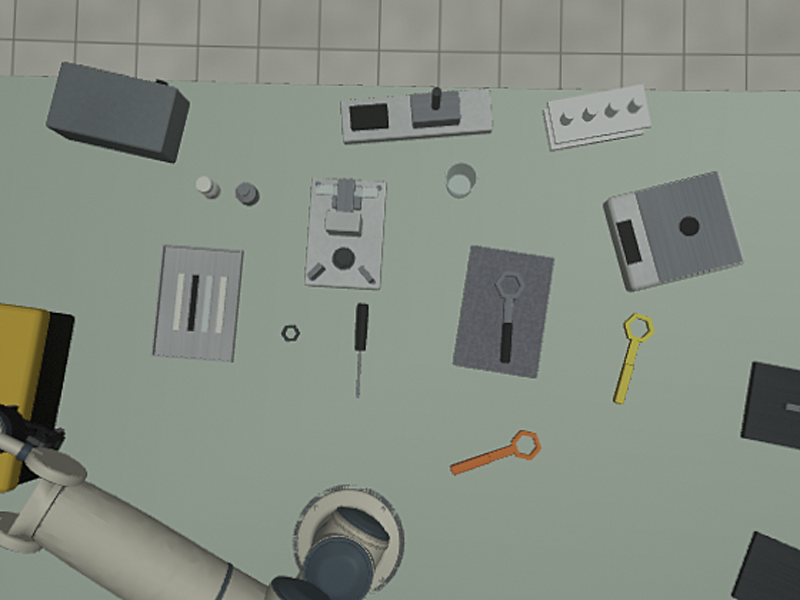

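Ring-wrench candidates in the top view (800x600): bare steel on the mat (510,287), yellow (637,327), orange (525,445). The loose nut at (290,333) is not a wrench. I choose the steel one on the mat, and the bolt is at (343,258). Next is a close crop of both.

Run:
```python
import cv2,numpy as np,pickle
im=pickle.load(open("top.pkl","rb"))["image"][:,:,::-1]
# crop x 205..395, y 115..270 ; scale 4
a=im[115:265,205:395]
cv2.imwrite("pics/crop0.png",cv2.resize(a,None,fx=4,fy=4,interpolation=cv2.INTER_CUBIC))
```

```text
(no output)
```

View pics/crop0.png

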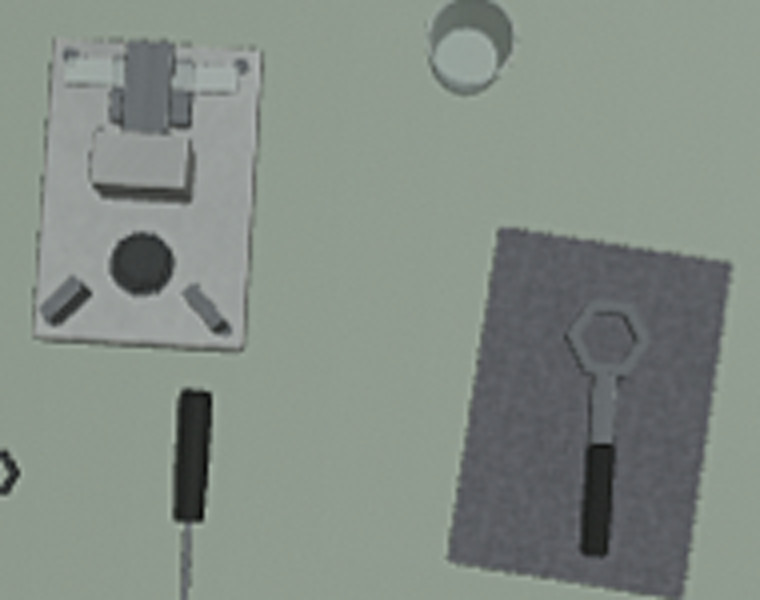

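The crop confirms the bare steel ring wrench lying on the mat (hole at crop (608,337), sleeve (598,500)) and the dark bolt at (142,263) between the two cheeks. The driver handle lies at (192,455), behind and to the right of the clamp. Next I compute poses and enhance the bolt hexagon.

```bash
cat > h.py <<'E'
import cv2,numpy as np,pickle
from scipy.spatial.transform import Rotation as Ro
def ray(c,px):
    p=cv2.undistortPoints(np.float64(px).reshape(-1,1,2),c["K"],np.array(c["dist_coeffs"])).reshape(-1,2)
    d=np.c_[p,np.ones(len(p))]@c["R"]; return -c["R"].T@c["t"],d
def w(c,px,z):
    o,d=ray(c,px); return o+d*((z-o[2])/d[:,2])[:,None]
def proj(c,X):
    r,_=cv2.Rodrigues(c["R"]); return cv2.projectPoints(np.float64(X).reshape(-1,1,3),r,np.float64(c["t"]),c["K"],np.array(c["dist_coeffs"]))[0].reshape(-1,2)
def crop2px(p,x0=205,y0=115,s=4): return np.array([x0,y0])+(np.array(p,float)+.5)/s-.5
E
python3 - <<'E'
from h import *
T=pickle.load(open("top.pkl","rb"));S=pickle.load(open("scene.pkl","rb"))
co=w(T,crop2px([(53,37),(262,48),(244,350),(34,338)]),30)
print("slab",co.round(1).tolist())
m=co.mean(0);ax=(co[0]+co[1]-co[2]-co[3]);cy=np.arctan2(ax[1],ax[0]);ay=(co[0]+co[3]-co[1]-co[2]);print("yaw",cy,np.arctan2(ay[1],ay[0])-np.pi/2,np.linalg.norm(ax)/2,np.linalg.norm(ay)/2)
print("clamp origin from slab",m-55*np.array([np.cos(cy),np.sin(cy),0]))
print("bolt circ z40",w(T,crop2px([(142,263)]),40))
print("hole z20/4",w(T,crop2px([(608,337)]),16), "sleeve",w(T,crop2px([(600,444),(595,556)]),26))
print("mat",w(T,crop2px([(499,229),(733,263),(683,600),(448,563)]),4).round(1).tolist())
print("driver",w(T,crop2px([(195,390),(190,520)]),15))
# dark mask bolt
g=T["image"].astype(float).mean(2)
sub=g[115+60:115+72,205+25:205+47]
# scene px of estimates
print(proj(S,[[0,0,0]]))
b=w(T,crop2px([(142,263)]),45)[0];print("bolt in scene px",proj(S,[b]))
px=proj(S,[b])[0].round().astype(int)
def enh(im,cx,cy,h,s):
    a=im[cy-h:cy+h,cx-h:cx+h].astype(float);lo,hi=a.min(),np.percentile(a,55)
    a=np.clip((a-lo)/(hi-lo),0,1)**.6*255
    return cv2.resize(a.astype(np.uint8)[:,:,::-1],None,fx=s,fy=s,interpolation=cv2.INTER_CUBIC)
cv2.imwrite("pics/bolt0.png",np.hstack([enh(T["image"],240,181,12,16),enh(S["image"],px[0],px[1],12,16)]))
E
```

```text
slab [[762.1, 98.9, 30.0], [757.3, -60.2, 30.0], [526.8, -52.6, 30.0], [532.2, 105.8, 30.0]]
yaw -0.031580786671605764 -0.032358645141906894 230.33723963766028 158.87580730423974
clamp origin from slab [589.60935827  24.71676758  30.        ]
bolt circ z40 [[589.70691596  25.21571252  40.        ]]
hole z20/4 [[ 544.08012568 -327.51120529   16.        ]] sleeve [[ 462.50427484 -321.44457936   26.        ]
 [ 378.80202345 -318.8202042    26.        ]]
mat [[626.4, -244.5, 4.0], [604.0, -423.1, 4.0], [347.2, -387.9, 4.0], [370.5, -210.3, 4.0]]
driver [[496.64350207 -15.4853615   15.        ]
 [398.24041369 -14.53008819  15.        ]]
[[227.23663733 110.60748154]]
bolt in scene px [[334.62327792 212.66460257]]
```

View pics/bolt0.png

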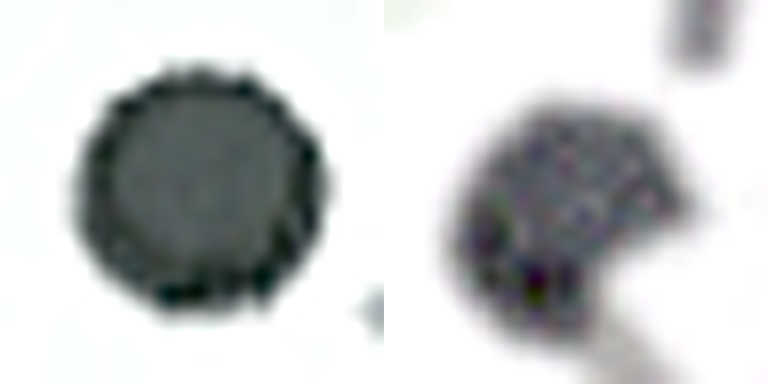

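The flange disc (radius about 128 px at 16x) is clear, with a lighter hex top inside it, but the hexagon's angle isn't readable by eye. I'll estimate it from averaged frames and confirm by feel. Grasping the wrench now.

```bash
cat >> h.py <<'E'
def R(yaw): return (Ro.from_euler('z',yaw)*Ro.from_euler('x',np.pi)).as_rotvec()
E
python3 - <<'E'
from h import *
from bench import bot
ims=[bot.capture("top")["image"].astype(float) for _ in range(8)]
A=np.mean(ims,0);np.save("topavg.npy",A)
yw=-0.055; hole=np.array([544.1,-327.5]); u=np.array([np.cos(yw),np.sin(yw)])
g=hole-120*u
for y in(yw,yw+np.pi):
    q=bot.ik([*g,120],R(y));print(y,None if q is None else np.round(q,2))
    for cy in(-.73,-.03,.67):
        e=np.array([589.7,25])-120*np.array([np.cos(cy),np.sin(cy)])
        q=bot.ik([*e,110],R(cy+y-yw));print('  ',cy,None if q is None else np.round(q,2))
# sixth-harmonic of bolt: edge radius of light top
T=pickle.load(open("top.pkl","rb"))
gray=A.mean(2)
for z,r in((54,17),(54,18.5),(50,19.5)):
    c0=np.array([589.7,25.2]);best=[]
    a=np.arange(0,2*np.pi,np.pi/90)
    P=proj(T,np.c_[c0[0]+r*np.cos(a),c0[1]+r*np.sin(a),np.full(len(a),z)]).astype(np.float32)
    v=cv2.remap(gray.astype(np.float32),P[:,0].reshape(1,-1),P[:,1].reshape(1,-1),cv2.INTER_CUBIC)[0]
    F=np.fft.fft(v)/len(v);print(r,v.mean().round(1),"6th amp",abs(F[6]).round(2),"others",np.abs(F[1:9]).round(2),"bright(corner) ang deg mod60",np.degrees(-np.angle(F[6])/6).round(1))
E
```

```text
-0.055 [-0.71 -0.09  1.6  -0.    1.62  0.91]
   -0.73 [ 0.14 -0.14  1.67 -0.    1.61  2.44]
   -0.03 [-0.01 -0.25  1.77 -0.    1.62  1.59]
   0.67 [-0.17 -0.18  1.7  -0.    1.61  0.73]
3.086592653589793 [-0.71 -0.09  1.6   0.    1.62 -2.23]
   -0.73 [ 0.14 -0.14  1.67 -0.    1.61 -0.7 ]
   -0.03 [-0.01 -0.25  1.77  0.    1.62 -1.55]
   0.67 [-0.17 -0.18  1.7   0.    1.61 -2.41]
17 53.1 6th amp 0.55 others [2.33 0.97 0.21 0.65 0.55 0.55 0.46 0.49] bright(corner) ang deg mod60 -16.1
18.5 51.9 6th amp 0.77 others [0.37 0.56 0.68 0.13 1.33 0.77 0.62 0.39] bright(corner) ang deg mod60 -5.5
19.5 51.5 6th amp 0.67 others [1.54 0.46 1.21 0.5  1.03 0.67 0.98 0.56] bright(corner) ang deg mod60 1.3
```

Run:
```python
from h import *
from bench import bot
yw=-0.055; hole=np.array([544.1,-327.5]); u=np.array([np.cos(yw),np.sin(yw)])
g=hole-120*u
bot.command_gripper(50,100)
bot.move_pose([*g,90],R(yw))
print(bot.line_to([*g,6],speed=90,until_force=10),bot.sense()["tool_pos"])
bot.command_gripper(0,100)
s=bot.sense();print(s["opening"],s["finger_force"],s["tool_pos"],s["wrist_force"])
bot.line_to([*g,40],speed=60)
p=np.array([589.7,25.])-120*np.array([np.cos(-.03),np.sin(-.03)])
bot.line_to([*g,115],speed=150)
bot.move_pose([*p,115],R(-.03)); bot.dwell(.3)
s=bot.sense();print(s["t"],s["tool_pos"],s["wrist_force"],s["ft_torque"],s["opening"])
o=[]
for n,(cx,cy) in(("top",(240,190)),("scene",(335,215))):
    c=bot.capture(n);pickle.dump(c,open(n+"1.pkl","wb"))
    o.append(cv2.resize(c["image"][cy-50:cy+50,cx-50:cx+50,::-1],None,fx=4,fy=4,interpolation=cv2.INTER_CUBIC))
cv2.imwrite("pics/hover.png",np.hstack(o))
```

```text
False [ 424.71751592 -321.27393933    6.84291902]
17.648023372339946 99.09453392028809 [ 424.72822831 -321.30400408    7.04835114] [-0.93757635 -0.49668416  4.98669577]
8.525 [469.87108305  27.92969372 114.96124428] [-0.45227798  0.21578823 -2.12654003] [0.00617727 0.07587306 0.03311797] 17.652697652817515
```

View pics/hover.png

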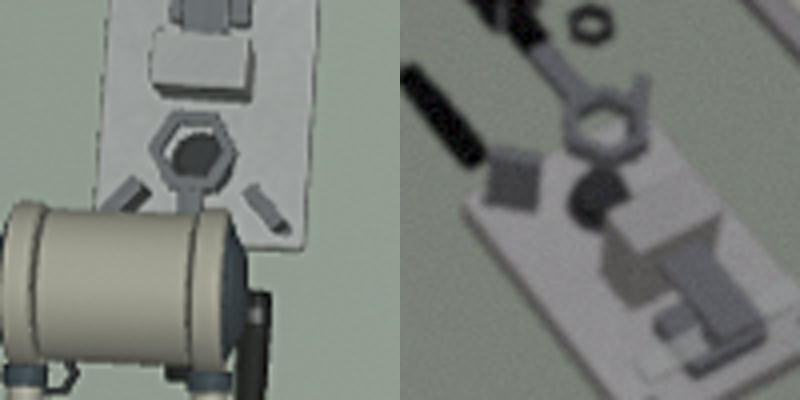

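The wrench hangs level over the bolt, with its ring at left crop (193,150) and the bolt showing through the hole slightly low right, as parallax predicts. I'll measure hole and bolt with an edge fit in the same camera.

```bash
cat >> h.py <<'E'
from scipy.optimize import minimize
def fit(c,img,gen,p0,step):
    """maximise mean |normal gradient| along model edges; gen(p)->list of (points Nx3, offset-out points Nx3)"""
    g=cv2.GaussianBlur(img.astype(np.float32).mean(2),(0,0),.6)
    def f(p):
        s=0
        for a,b in gen(p):
            pa,pb=proj(c,a).astype(np.float32),proj(c,b).astype(np.float32)
            n=pb-pa;n/=np.linalg.norm(n,axis=1)[:,None]
            q=[cv2.remap(g,(pa+k*n*.8)[:,:1].copy(),(pa+k*n*.8)[:,1:].copy(),cv2.INTER_CUBIC) for k in(-1,1)]
            s-=np.abs(np.mean(q[1]-q[0],axis=1)).mean() if False else abs((q[1]-q[0])).mean()
        return s
    G=[np.array(p0,float)+d for d in np.array(np.meshgrid(*[np.linspace(-3,3,7)*k for k in step])).reshape(len(p0),-1).T]
    b=min(G,key=f); r=minimize(f,b,method="Nelder-Mead",options=dict(initial_simplex=np.vstack([b]+[b+np.eye(len(b))[i]*step[i] for i in range(len(b))])))
    return r.x,r.fun
def circ(r,z):
    a=np.arange(0,2*np.pi,.05);e=np.c_[np.cos(a),np.sin(a),0*a]
    return lambda p:[(np.r_[p[:2],z]+r*e,np.r_[p[:2],z]+(r+3)*e)]
def hexa(af,p,z,skip_back=True):
    out=[]
    for k in range(6):
        if skip_back and k==3: continue   # shank side
        th=p[2]+k*np.pi/3;n=np.array([np.cos(th),np.sin(th),0]);t=np.array([-n[1],n[0],0])
        m=np.linspace(-.8,.8,25)*af/2*np.tan(np.pi/6)
        e=np.r_[p[:2],z]+n*af/2+m[:,None]*t
        out.append((e,e+3*n))
    return (np.vstack([o[0] for o in out]),np.vstack([o[1] for o in out]))
def ring(ztop): return lambda p:[hexa(54,p,ztop),hexa(38.4,p,ztop,False)]
E
python3 - <<'E'
from h import *
T=pickle.load(open("top.pkl","rb"));T1=pickle.load(open("top1.pkl","rb"));S=pickle.load(open("scene.pkl","rb"));S1=pickle.load(open("scene1.pkl","rb"))
A=np.load("topavg.npy")
print("flange top",fit(T,A,circ(24.5,34),[589.7,25],[1,1]))
for z in(124,127,130): print("ring top",z,fit(T1,T1["image"],ring(z),[589.7,25,-.03],[1,1,.02]))
for z in(124,127,130): print("ring scene",z,fit(S1,S1["image"],ring(z),[589.7,25,-.03],[1,1,.02]))
print("wrench on mat",fit(T,A,ring(20),[544.1,-327.5,-.055],[1,1,.02]))
print("wrench mat scene",fit(S,S["image"],ring(20),[544.1,-327.5,-.055],[1,1,.02]))
E
```

```text
flange top (array([589.84280754,  25.90478909]), np.float64(-75.94266510009766))
ring top 124 (array([ 5.88812437e+02,  2.36667674e+01, -4.79835626e-02]), np.float64(-67.38790893554688))
ring top 127 (array([ 5.88322433e+02,  2.32946657e+01, -4.89372107e-02]), np.float64(-67.42298889160156))
ring top 130 (array([ 5.87898786e+02,  2.29150284e+01, -6.18830796e-02]), np.float64(-67.41329956054688))
ring scene 124 (array([ 5.87898379e+02,  2.43232502e+01, -3.60194222e-02]), np.float64(-32.355567932128906))
ring scene 127 (array([ 5.89814467e+02,  2.29908914e+01, -6.60714231e-02]), np.float64(-32.417503356933594))
ring scene 130 (array([ 5.91526314e+02,  2.09926331e+01, -4.42036300e-02]), np.float64(-32.58885192871094))
wrench on mat (array([ 5.44287946e+02, -3.28355709e+02, -5.47198516e-02]), np.float64(-29.069499969482422))
wrench mat scene (array([ 5.43984892e+02, -3.28687707e+02, -4.80245847e-02]), np.float64(-23.204364776611328))
```

```bash
cat >> h.py <<'E'
CY=-.032
class St: B=np.array([589.8,25.7]); L=118.8; D=-.012
def pose(rel,z):
    y=CY+rel;return [*(St.B-St.L*np.array([np.cos(y),np.sin(y)])),z],R(y-St.D)
def tq(bot,F0=np.zeros(3)):
    s=bot.sense();F=s["wrist_force"]-F0;r=(s["tool_pos"][:2]-St.B)/1e3
    return r[0]*F[1]-r[1]*F[0],s
E
python3 - <<'E'
from h import *
from bench import bot
p,r=pose(.6,115);bot.move_pose(p,r)
bot.line_to(pose(.6,62)[0],speed=120)
print(bot.sense()["t"])
for rel in np.arange(.6,-.5,-.1):
    p,r=pose(rel,60);bot.line_to(p,rotation=r,speed=120)
    hit=bot.line_to(pose(rel,37.5)[0],speed=40,until_force=5)
    s=bot.sense();print(round(rel,2),hit,s["tool_pos"].round(1),s["wrist_force"].round(1),s["ft_torque"].round(2),round(s["t"],1))
    if s["tool_pos"][2]<46: break
E
```

```text
9.9583
0.6 True [489.8 -38.3  49.6] [-0.8 -0.1  3.7] [ 0.11 -0.21 -0.01] 10.6
0.5 True [484.  -28.2  48.7] [-2.7 -0.5  5.6] [ 0.2  -0.28  0.04] 11.2
0.4 False [478.6 -17.2  37.2] [-1.2 -2.1 -3.6] [-0.38  0.26 -0.23] 12.2
```

Run:
```python
from h import *
from bench import bot
p,r=pose(.4,33);hit=bot.line_to(p,speed=15,until_force=5)
s=bot.sense();print(hit,s["tool_pos"].round(2),s["wrist_force"].round(1),s["ft_torque"].round(2))
c=bot.capture("top");pickle.dump(c,open("top2.pkl","wb"));d=bot.capture("scene");pickle.dump(d,open("scene2.pkl","wb"))
for z in(47,50,54):print("ring",z,fit(c,c["image"],ring(z),[589.8,25.7,CY+.4],[1,1,.02]),fit(d,d["image"],ring(z),[589.8,25.7,CY+.4],[1,1,.02]))
o=[]
for c,(cx,cy) in((c,(240,180)),(d,(335,210))):
    o.append(cv2.resize(c["image"][cy-40:cy+40,cx-40:cx+40,::-1],None,fx=5,fy=5,interpolation=cv2.INTER_CUBIC))
cv2.imwrite("pics/seat.png",np.hstack(o))
```

```text
True [478.85 -17.42  34.37] [-0.1 -0.4  2.7] [ 0.12 -0.46 -0.07]
ring 47 (array([5.90136291e+02, 2.62098447e+01, 3.93958857e-01]), np.float64(-73.71528625488281)) (array([5.88682650e+02, 2.63823868e+01, 4.45825653e-01]), np.float64(-43.980690002441406))
ring 50 (array([5.89865608e+02, 2.59669937e+01, 3.87914194e-01]), np.float64(-74.12690734863281)) (array([5.90482264e+02, 2.50304618e+01, 4.40079453e-01]), np.float64(-43.82316589355469))
ring 54 (array([5.89351666e+02, 2.55592367e+01, 3.88487915e-01]), np.float64(-74.59858703613281)) (array([5.92612092e+02, 2.28505106e+01, 4.28644247e-01]), np.float64(-43.631893157958984))
```

View pics/seat.png

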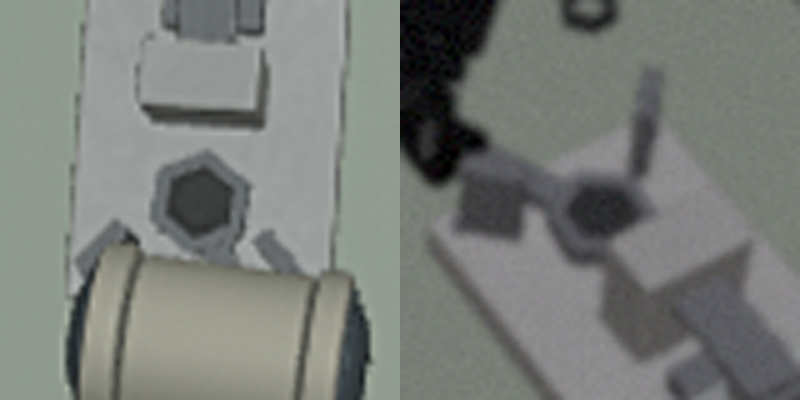

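Both views show the ring fully down around the dark hex (left crop (200,200)), ring height about 50 mm at its top. Starting the first stroke.

```bash
cat >> h.py <<'E'
ZS=34.8
def stroke(bot,a,b,step=.05,stop=1.15):
    F0=bot.sense()["wrist_force"];log=[]
    for rel in np.arange(a-step,b-1e-6,-step):
        p,r=pose(rel,ZS);bot.line_to(p,rotation=r,speed=60)
        T,s=tq(bot,F0);log.append((round(rel,3),round(T,2),round(s["ft_torque"][2],2),s["wrist_force"].round(1).tolist()))
        if abs(T)>stop: bot.dwell(.15);log.append(("firm",round(tq(bot,F0)[0],2)));break
    for l in log: print(*l)
    print("t",bot.sense()["t"]);return rel
E
python3 - <<'E'
from h import *
from bench import bot
print(stroke(bot,.4,-.6))
E
```

```text
0.35 0.03 -0.19 [-0.4, -1.2, 0.2]
0.3 0.03 -0.1 [0.4, -0.8, 1.5]
0.25 0.13 -0.12 [1.1, -1.5, 1.0]
0.2 0.22 -0.2 [-1.9, -2.7, 1.3]
0.15 0.24 -0.31 [-4.4, -3.0, 1.6]
0.1 0.42 -0.3 [-5.5, -4.3, 2.6]
0.05 0.42 -0.32 [-5.2, -3.9, 2.6]
0.0 0.47 -0.38 [-5.9, -4.1, 3.0]
-0.05 0.3 -0.36 [-5.6, -2.3, 3.1]
-0.1 0.57 -0.34 [-5.9, -4.1, 3.1]
-0.15 0.43 -0.32 [-6.3, -2.6, 3.4]
-0.2 0.49 -0.35 [-5.8, -2.8, 3.3]
-0.25 0.46 -0.41 [-7.0, -1.9, 3.8]
-0.3 0.49 -0.41 [-6.1, -2.1, 3.4]
-0.35 0.45 -0.46 [-6.5, -1.2, 5.1]
-0.4 0.51 -0.37 [-6.9, -1.2, 4.1]
-0.45 0.6 -0.41 [-7.0, -1.6, 4.8]
-0.5 0.57 -0.49 [-6.8, -1.0, 4.2]
-0.55 0.6 -0.47 [-6.4, -1.2, 3.7]
-0.6 0.68 -0.49 [-7.3, -1.0, 4.0]
t 17.625
-0.5999999999999996
```

```bash
sed -i 's/L=118.8/L=119.4/; s/T,s=tq(bot,F0);log/T,s=tq(bot,F0);T+=s["ft_torque"][2]-M0;log/; s/F0=bot.sense()\["wrist_force"\];log/s=bot.sense();F0=s["wrist_force"];M0=s["ft_torque"][2];log/; s/("firm",round(tq(bot,F0)\[0\],2))/("firm",round(tq(bot,F0)[0]+bot.sense()["ft_torque"][2]-M0,2))/' h.py
cat >> h.py <<'E'
def reseat(bot,old,new):
    p,r=pose(old+.12,ZS);bot.line_to(p,rotation=r,speed=60)
    s=bot.sense();print("unloaded",s["wrist_force"].round(1),s["ft_torque"].round(2))
    bot.line_to(pose(old+.12,62)[0],speed=80)
    p,r=pose(new,60);bot.move_pose(p,r)
    for d in(0,.1,-.1,.2,-.2):
        p,r=pose(new+d,60);bot.line_to(p,rotation=r,speed=120)
        bot.line_to(pose(new+d,38)[0],speed=50,until_force=6)
        s=bot.sense();print("seat",new+d,s["tool_pos"].round(1),s["wrist_force"].round(1),s["ft_torque"].round(2))
        if s["tool_pos"][2]<40:
            bot.line_to(pose(new+d,33.5)[0],speed=15,until_force=4);s=bot.sense();print("floor",s["tool_pos"][2],s["wrist_force"].round(1),s["t"]);return new+d
    raise SystemExit("no seat")
E
python3 - <<'E'
from h import *
from bench import bot
a=reseat(bot,-.6,.57)
print(stroke(bot,a,-.6))
E
```

```text
unloaded [-3.1 -0.6  1.9] [-0.2   0.3  -0.18]
seat 0.57 [487.  -35.5  37.7] [ 0.5  0.7 -3. ] [-0.09  0.06 -0.02]
floor 34.057079600098035 [-0.4 -0.2  3.6] 20.8583
0.52 -0.0 -0.14 [0.5, -1.1, 0.4]
0.47 -0.1 -0.23 [0.0, -1.3, -0.3]
0.42 0.02 -0.21 [0.9, -1.8, 0.8]
0.37 0.09 -0.28 [0.9, -3.1, 0.6]
0.32 -0.0 -0.31 [1.1, -2.5, 0.9]
0.27 0.12 -0.31 [0.8, -3.7, 1.1]
0.22 0.18 -0.36 [1.0, -4.6, 1.1]
0.17 0.04 -0.37 [-0.0, -3.7, 1.2]
0.12 -0.08 -0.39 [-0.0, -2.9, 0.8]
0.07 -0.01 -0.43 [0.0, -3.8, 1.5]
0.02 -0.0 -0.41 [-2.1, -3.6, 1.1]
-0.03 0.13 -0.44 [-1.5, -5.0, 1.2]
-0.08 0.34 -0.29 [-1.5, -5.5, 2.4]
-0.13 0.64 -0.12 [-2.0, -6.5, 2.1]
-0.18 1.03 0.1 [-2.9, -7.7, 2.4]
-0.23 1.45 0.34 [-4.1, -8.9, 2.6]
firm 1.56
t 25.0083
-0.22999999999999987
```

Firm at about 1.5 N m, well clear of the cheeks. Next I unload, lift off and return the wrench to its original spot.

Run:
```python
from h import *
from bench import bot
p,r=pose(.03,ZS);bot.line_to(p,rotation=r,speed=50)
s=bot.sense();print("unloaded",s["wrist_force"].round(1),s["ft_torque"].round(2))
bot.line_to(pose(.03,62)[0],speed=60);s=bot.sense();print(s["wrist_force"].round(1))
bot.line_to(pose(.03,120)[0],speed=150)
g=[424.7,-321.3]
bot.move_pose([*g,120],R(-.055))
bot.line_to([*g,25],speed=120)
h=bot.line_to([*g,6.5],speed=20,until_force=7)
s=bot.sense();print(h,s["tool_pos"].round(1),s["wrist_force"].round(1),s["t"])
c=bot.capture("top");d=bot.capture("scene")
o=[cv2.resize(c["image"][150:290,290:430,::-1],(400,400)),cv2.resize(d["image"][200:320,160:280,::-1],(400,400))]
cv2.imwrite("pics/lay.png",np.hstack(o))
```

```text
unloaded [-2.3 -3.8  1.1] [-0.53  0.02 -0.34]
[ 0.4  1.1 -1.8]
True [ 424.6 -321.1    7.3] [1.3 0.4 4.7] 30.025
```

View pics/lay.png

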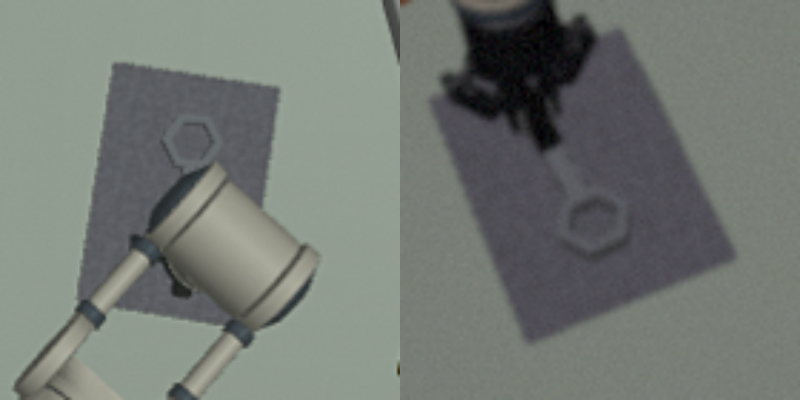

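The wrench is back on the mat, with its ring at (190,140) in the left crop and (595,220) in the right, lying inside the outline. Release and retreat.

Run:
```python
from h import *
from bench import bot
bot.command_gripper(30);bot.dwell(.3);bot.command_gripper(50)
bot.line_to([424.7,-321.3,180],speed=100)
bot.move_pose([330,-200,230],R(-.055));bot.dwell(.3)
c=bot.capture("top");d=bot.capture("scene");s=bot.sense();print(s["t"],s["wrist_force"].round(1))
print(fit(c,c["image"],ring(20),[544.1,-327.5,-.055],[1,1,.02]),fit(d,d["image"],ring(20),[544.1,-327.5,-.055],[1,1,.02]))
cv2.imwrite("pics/fin.png",np.hstack([cv2.resize(c["image"][100:300,200:400,::-1],(400,400)),cv2.resize(d["image"][130:330,160:400,::-1],(400,333)).copy()if 0 else cv2.resize(d["image"][120:320,200:400,::-1],(400,400))]))
```

```text
34.0167 [0.9 0.4 0.3]
(array([ 5.44425938e+02, -3.28504332e+02, -5.32934008e-02]), np.float64(-29.784381866455078)) (array([ 5.44360022e+02, -3.29032946e+02, -6.34782077e-02]), np.float64(-23.82257843017578))
```

View pics/fin.png

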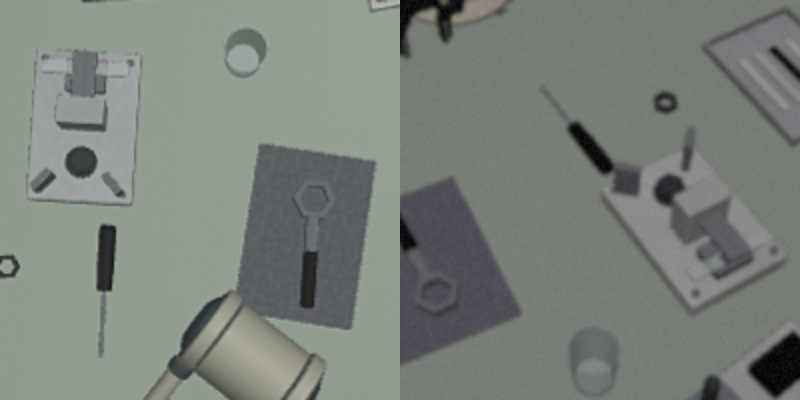

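The wrench lies flat on the mat (ring at (313,200) in the left crop), the strap looks down on the bar at (85,70), and the driver, nut and beaker look undisturbed. Handing in.

```bash
python3 -c "
from bench import bot
print(bot.sign_off())"
```

```text
the job is handed in; nothing more can be done
None
```

I tightened the bolt in two strokes until it felt firm at about 1.5 N m, laid the wrench back flat on its mat, and handed the job in at about 34 s; the hand-in returned no verdict.

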